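# Roll the rolling pin to its parking line

### The job

Clear the working half of the marble pastry slab: with the fingertips on top of the wooden rolling pin, roll it sideways across the slab, in several short pushes if need be, until it lies still and parallel along the dark line inlaid in the marble, centred over it. Push the pin only from above, on its upper half; do not pinch, lift or carry it, and leave the two pastry cutters where they stand.

Things in the scene. Friction and masses are not known exactly. Their poses are not given: they have to be found in the camera images.
- pin: straight wooden rolling pin, no handles, 190 mm long, 48 mm thick, rounded ends, 0.2 to 0.4 kg, lying on the slab, its top 66 mm above the table. Origin: on its axis at mid-length; x axis along the pin, y and z turn as it rolls. Starts about parallel (3 degrees) to the line, 60 to 120 mm to either side of it. A finger wedged low behind it makes it skid.
- line: thin dark metal strip inlaid flush in the marble, 240 mm long and 10 mm wide; the parking place of the pin. Fixed; nothing to feel. Origin: its middle, on the slab's top; x axis along the line, y axis square to it in the plane of the slab, z up
- slab: marble slab, 250 x 480 x 18 mm, level, fixed. Origin: centre of its underside, on the table; x along its short side (as the line), y its long side. How the pin rolls on it: a fingertip pressing its top with 3 to 8 N and moving square to it rolls it by half the finger's travel; so the finger runs ahead and comes off after 1 to 3 cm of pin travel; the pin coasts a little and stays.
- cutter_ring: round tin pastry cutter, 62 mm across and 23 mm high, standing loose on the slab near its left end (+y). Origin: the centre of its underside. To be left alone
- cutter_star: star-shaped tin pastry cutter, 62 mm across and 23 mm high, standing loose on the slab near its right end (-y). Origin: the centre of its underside. To be left alone

How it is judged:
By the outcome, as a careful person would: the job done as asked, in the order asked, and still so for the second after the job is handed in, with the robot touching nothing.
It also fails if it takes over 72 s, if anything falls off the work surface, if the arm or the gripper's body presses on something with over 40 N, if the wrist force passes 120 N, or if a joint passes its speed limit or range.

### The arm

A 6-joint arm with a two-finger parallel gripper is mounted at the origin on a cart in front of the work surface, level with it; the furniture and walls round the work are solid. World frame = base frame: x ahead of the robot, y to its left, z up, the work surface at z = 0. Lengths are in m, angles in rad, forces in N, time in s.
With the tool pointing down it reaches from about 0.275 to 1 m from the base axis. Payload 8.4 kg.
Tool frame: the origin (TCP) lies at the very end of the fingers, on their centre line; the grasp point (between the pads) lies behind it (env.hold_point_z is the z of the grasp point in the tool frame, in m); z points along the fingers, y is the line along which they close (so a half turn about z gives the same grasp; the last joint's range is limited). The gripper opens to 85 mm and grips with 20 to 120 N. Pads are 22 mm wide; open, the fingers measure 114 mm over their backs; the gripper's body (76 mm by 85 mm) begins 54 mm behind the grasp point. The pads swing forward as they close: fully open they stand 13 mm farther back than shut.
Start: joints at [1.129, 0.353, 1.633, -0, 1.155, -0.002], TCP at [0.266, 0.566, 0.231] pointing down, gripper open.
Joint ranges: [-2.63, 2.63], [-0.92, 2.1], [0.06, 2.66], [-1.3, 4.44], [0, 2.69], [-3.02, 3.02]. Speed limits (rad/s): [2.22, 2.22, 2.79, 3.14, 3.14, 3.14].

### API

Orientations are given as [roll, pitch, yaw] about the fixed x, y, z axes, in that order (R = Rz(yaw) Ry(pitch) Rx(roll)).
In Python, from workcell import env gives the robot as it stands.
- The arm moves only by the tool servo_tool, never from a script. Its argument "deltas" is one flat list of numbers, 7 for each row, row after row: the shift along the tool's x, y, z in cm, then the turn, a rotation vector about the tool's x, y, z in rad, then the opening in per cent of the stroke, from 0 (shut) to 100 (fully open). In form: [tx, ty, tz, rx, ry, rz, hand, tx, ty, tz, rx, ry, rz, hand, ...]. A call has 1 to 8 rows; each row shifts and turns the commanded pose from where the row before left it, along the tool's axes as they then stand; what a row does not reach is not made up. A row lasts 1/12 s, in which the tool goes at most 41.7 mm and 7.16 degrees, less where a joint would pass 70% of its speed; a pose out of reach is approached as far as the arm can. A call is refused whole if a number of a shift passes 4.17 or a number of a turn 0.125, either way. A call with a gripper value outside its range is refused whole. The fingers move at their own pace and stop on an object; "force" is the grip in N (left out, the last holds). Time passes only in rows, so rows that do not move let the fingers close. It gives the time, the measured TCP pose, the force, the opening and the grip force at its end, in the units of the state.
- env.read_state(): the state, without advancing time (a new reading comes with each control period).
- env.capture(name): name is "side" or "top" or "wrist"; returns (picture, depth): 384x512x3 uint8, red, green, blue; 384x512 float32, m along the optical axis (not along the pixel's ray), 0 where there is no reading.
- env.get_calibration(name): a dict with "mtx" (3x3 intrinsics, pixels), "R" (3x3) and "t" (3): a world point X has camera coordinates R X + t. Camera axes: x right, y down, z forward; pixel columns grow to the right and rows downward; lengths in m; the calibration is good to about 2 mm. A picture is of the moment at which its call begins: read the wrist's pose just before it. get_calibration takes no time and is no camera call; for the wrist camera it gives the pose at the moment of the call.
- env.hand_in(): hands the job in; it is judged then, once.
The state is a dict: "clock": time; "joint_pos": joint angles; "qd": joint speeds; "joint_efforts": joint torques, N m; "position": TCP position; "tool_rot": TCP orientation; "contact_force": force on the tool from outside, world axes, zero at the start; "torque": the same for the moment, N m; "grip_width": opening from 0.0 (shut) to 1.0 (fully open); "grasp_force": force on a finger pad.
Only numpy, scipy, OpenCV 4.12 (cv2) and the standard library are available. Lean on these libraries where they do the work, as an engineer would, in place of code of your own. Each camera call takes 0.05 s, during which the arm holds its last target. There are 200 camera calls.

## Working session

There is one attempt and no reset: what is moved stays moved. The work goes in short steps, Python scripts to look and compute and a tool call to move; the robot and the scene stay as the last step left them, time stands still between calls to the robot, and variables do not carry over. Pictures are saved under pics/ and viewed, at most 10 in all, crops included, and the job is handed in when it is done.

Besides the shell and the picture viewer there is one more tool, called by a JSON object that holds its "method" and its "body". servo_tool: Moves the arm, as the interface text tells. Its arguments: {"type":"object","properties":{"deltas":{"type":"array"},"force":{"type":"number"}},"required":["deltas"]}

```bash
mkdir -p pics; cat > h.py <<'E'
from workcell import env
import numpy as np, cv2
def cap(n,f=None):
    c=env.get_calibration(n); p,d=env.capture(n)
    if f: cv2.imwrite('pics/'+f,p[:,:,::-1])
    return p,d,c
def px(c,u,v,z):  # pixel -> world at height z
    K,R,t=map(np.array,(c['mtx'],c['R'],c['t'])); t=t.ravel()
    r=R.T@np.linalg.inv(K)@np.array([u,v,1.]); o=-R.T@t
    return o+r*(z-o[2])/r[2]
def cloud(d,c):
    K,R,t=map(np.array,(c['mtx'],c['R'],c['t'])); t=t.ravel()
    v,u=np.indices(d.shape)
    P=np.stack([(u-K[0,2])/K[0,0]*d,(v-K[1,2])/K[1,1]*d,d],-1)
    return (P-t)@R
E
python3 - <<'E'
from h import *
s=env.read_state(); print(s['position'],s['tool_rot'],s['clock'],s['contact_force'],env.hold_point_z)
p,d,c=cap('top','top.png'); np.savez('top.npz',p=p,d=d,**c)
W=cloud(d,c)
m=(d>0)&(W[...,2]>.045)&(W[...,2]<.07)
n,l,st,ce=cv2.connectedComponentsWithStats(m.astype(np.uint8))
for i in range(1,n):
    if st[i,4]>100:
        q=W[l==i]; C=np.cov(q[:,:2].T); w,V=np.linalg.eigh(C); print(st[i],q.mean(0),q.min(0),q.max(0),V[:,1])
E
```

```text
[0.26589804 0.56507684 0.23056792] [-3.14020517e+00  2.61006357e-06  2.70180459e+00] 0.0 [-0.18946795  0.85360629  0.7575905 ] -0.0187
[  96    0  114  163 1514] [0.76865871 0.26737412 0.05247296] [0.62998235 0.12631541 0.0450068 ] [1.00361298 0.35634039 0.06994889] [-0.9591511  -0.28289426]
[ 121    0  192  133 7469] [0.87662613 0.09983738 0.04945688] [ 0.70150676 -0.09936024  0.04500075] [1.00975585 0.31726753 0.0699644 ] [0.18938485 0.98190294]
[205   0  30  23 182] [0.9826515  0.10504909 0.04615719] [0.9555671  0.07465927 0.04501597] [1.0097065  0.13918515 0.05079137] [-0.59354776  0.80479877]
[235  86  27  27 175] [0.77862809 0.04356059 0.04623617] [0.74644191 0.01418417 0.04500726] [0.80527646 0.0702881  0.04905084] [-9.99999896e-01 -4.57038136e-04]
[200  99  32  19 120] [0.75881761 0.11654705 0.04617313] [0.73516361 0.07874426 0.04500578] [0.77569175 0.1452768  0.04903809] [-0.19610859  0.98058219]
[268 114  33  23 131] [ 0.71999021 -0.03798055  0.04592031] [ 0.69340728 -0.06934193  0.04500492] [ 0.74237855 -0.0007619   0.04851656] [-0.07388877  0.99726649]
[ 39 161  33   5 105] [0.62947275 0.44035495 0.05661952] [0.62676039 0.41010331 0.04510957] [0.6336354  0.47404578 0.06992401] [-0.07946914  0.99683733]
[ 227  160   23   91 1994] [0.54294664 0.06131079 0.05985446] [0.45234561 0.03860846 0.04508085] [0.64022218 0.08534481 0.06906411] [-0.99996699 -0.00812486]
[  3 163  35  36 253] [0.58376946 0.49272365 0.05753792] [0.55729823 0.47333603 0.0450067 ] [0.63199785 0.54181861 0.0698896 ] [-0.84671287  0.53205011]
```

View pics/top.png

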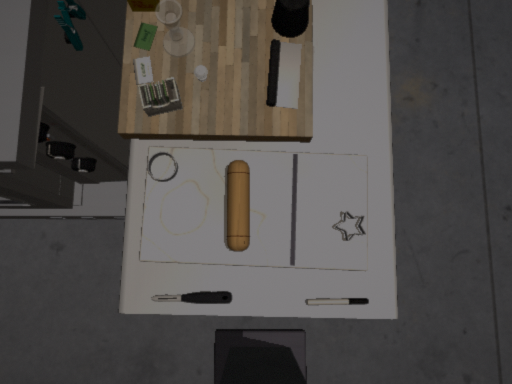

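The picture shows the pin at about (238,205), from (238,162) to (238,249). The line runs from about (295,155) to (293,265), with the ring at (163,167) and the star at (349,226). Next I'll measure the line and the pin axis.

```bash
cat >> h.py <<'E'
def line(p,c):
    g=p.astype(int).sum(2); pts=[]
    for v in range(165,255):
        r=g[v,283:306].astype(float); w=np.clip(np.median(r)-r-30,0,None)
        if w.sum()>0: pts.append(px(c,283+(w*np.arange(23)).sum()/w.sum(),v,.018)[:2])
    pts=np.array(pts); k=np.polyfit(pts[:,0],pts[:,1],1); return k,pts[:,0].min(),pts[:,0].max()
def pin(d,c):
    W=cloud(d,c); m=(d>0)&(W[...,2]>.050)&(W[...,2]<.075)&(W[...,0]>.40)&(W[...,0]<.66)&(abs(W[...,1])<.13)
    q=W[m]; x=q[:,0]; mid=(x.min()+x.max())/2
    # circle fit: axis y = a+b(x-mid), z .042, r .024
    from scipy.optimize import least_squares
    f=lambda s: np.hypot(q[:,1]-s[0]-s[1]*(x-mid),q[:,2]-s[2])-.024
    ok=abs(x-mid)<.07; g=lambda s:f(s)[ok]
    s=least_squares(g,[np.median(q[:,1]),0,.042],loss='soft_l1',f_scale=.001).x
    return mid,s,x.min(),x.max()
E
python3 - <<'E'
from h import *
z=np.load('top.npz'); c={k:z[k] for k in('mtx','R','t')}; p,d=z['p'],z['d']
print('line',line(p,c),'ends',px(c,295,154.5,.018),px(c,293,265.5,.018)); print('pin',pin(d,c))
print('pin img ends z.042',px(c,238,160,.042),px(c,238,251,.042), 'slab corners',[px(c,*q,.018) for q in((147,147),(368,154),(367,270),(142,263))])
print('cam',-c['R'].T@c['t'])
b=p[140:280,140:380]; cv2.imwrite('pics/crop.png',cv2.resize(b,None,fx=3,fy=3,interpolation=cv2.INTER_CUBIC)[:,:,::-1])
E
```

```text
line (array([-0.03900116, -0.03454192]), np.float64(0.4457054686180584), np.float64(0.6368719950108808)) ends [ 0.66029165 -0.06039086  0.018     ] [ 0.42193092 -0.05321902  0.018     ]
pin (np.float64(0.546028247247328), array([0.06176589, 0.00546468, 0.04109416]), np.float64(0.452345606644825), np.float64(0.6397108878498311))
pin img ends z.042 [0.64167018 0.06272645 0.042     ] [0.4507559  0.06104541 0.042     ] slab corners [array([0.67598184, 0.26237041, 0.018     ]), array([ 0.66197733, -0.21932644,  0.018     ]), array([ 0.41320577, -0.20730096,  0.018     ]), array([0.42600651, 0.26207745, 0.018     ])]
cam [0.42092128 0.03207731 0.94119458]
```

View pics/crop.png

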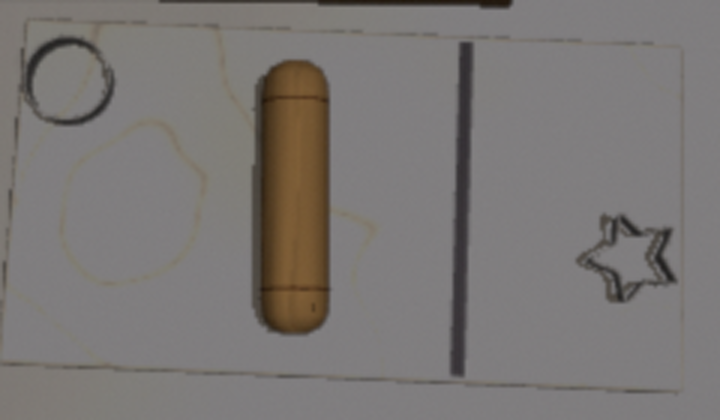

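The crop confirms it: the pin is at x about 295 in the crop and the line at 457–466. The pin axis is at y≈0.062, x≈0.546, slope +0.006. The line is at y≈-0.057 at its middle, x≈0.541, slope ≈-0.03. The pin therefore has to travel about 118 mm towards -y and turn about -0.04 rad.

My plan is to open the fingers along the pin so both tips press on the crest.

{"method": "servo_tool", "body": {"deltas": [-3.3,-2.3,0,0,0,0,100,-3.3,-2.3,0,0,0,0,100,-3.3,-2.3,0,0,0,0,100,-3.3,-2.3,0,0,0,0,100,-3.3,-2.3,0,0,0,0,100,-3.3,-2.3,0,0,0,0,100,-3.3,-2.3,0,0,0,0,100,-3.3,-2.3,0,0,0,0,100]}}

```text
clock: 0.72
position: [0.4269, 0.2847, 0.231]
tool_rot: [-3.141, -0.0, 2.702]
contact_force: [1.2, 0.2, -0.5]
grip_width: 1.002
grasp_force: 0.0
```

{"method": "servo_tool", "body": {"deltas": [-3.3,-2.3,0,0,0,0.1,100,0,0,0,0,0,0.12,100,0,0,0,0,0,0.12,100,0,0,0,0,0,0.12,100,0,0,0,0,0,0.12,100,0,0,0,0,0,0.12,100,0,0,0,0,0,0.12,100,0,0,0,0,0,0.12,100]}}

```text
clock: 1.38
position: [0.4464, 0.2516, 0.2309]
tool_rot: [-3.141, 0.0, 1.756]
contact_force: [-0.2, -1.2, -0.1]
grip_width: 0.999
grasp_force: 0.0
```

{"method": "servo_tool", "body": {"deltas": [0,0,0,0,0,0.09,100,0,0,0,0,0,0.088,100,-3.03,1.65,0,0,0,0,100,-3.03,1.65,0,0,0,0,100,-3.03,1.65,0,0,0,0,100,-3.03,1.65,0,0,0,0,100,-3.03,1.65,0,0,0,0,100,-3.03,1.65,0,0,0,0,100]}}

```text
clock: 2.05
position: [0.5483, 0.0697, 0.2309]
tool_rot: [-3.141, 0.0, 1.584]
contact_force: [0.4, 0.5, -0.3]
grip_width: 1.004
grasp_force: 0.0
```

{"method": "servo_tool", "body": {"deltas": [0,0,3,0,0,0,100,0,0,3,0,0,0,100,0,0,3,0,0,0,100,0,0,3,0,0,0,100,0,0,2.5,0,0,0,100,0,0,0,0,0,0,100]}}

```text
clock: 2.55
position: [0.5443, 0.0707, 0.0815]
tool_rot: [-3.133, 0.001, 1.584]
contact_force: [-1.9, 0.3, 0.2]
grip_width: 0.998
grasp_force: 0.0
```

```bash
python3 - <<'E'
from h import *
print(env.read_state()['position'],env.read_state()['contact_force'])
p,d,c=cap('side','s1.png')
p,d,c=cap('wrist'); cv2.imwrite('pics/w1.png',p[:,:,::-1])
E
```

```text
[0.5442895  0.07072554 0.08147371] [-1.92183238  0.31441731  0.16034123]
```

View pics/s1.png

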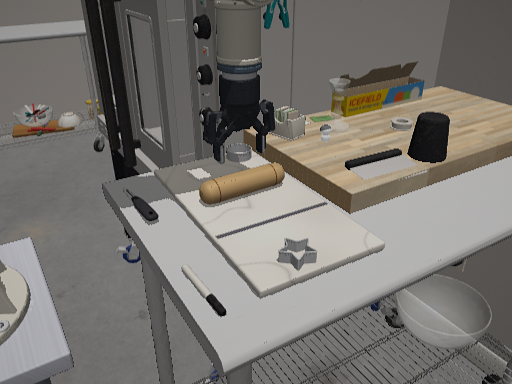

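View pics/w1.png

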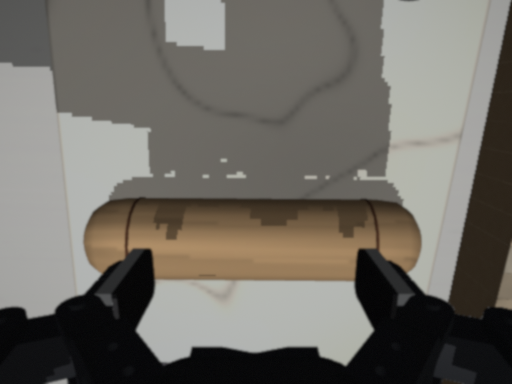

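The side view shows the open gripper hovering over the pin at (243,182). The wrist view shows the two fingertips straddling mid-length at (130,265) and (380,265), over the pin body in rows 200–280. Lowering gently to touch.

{"method": "servo_tool", "body": {"deltas": [0,0,1.0,0,0,0,100,0,0,1.0,0,0,0,100,0,0,0.3,0,0,0,100,0,0,0,0,0,0,100]}}

```text
clock: 2.98
position: [0.5477, 0.0713, 0.0629]
tool_rot: [-3.141, 0.0, 1.584]
contact_force: [0.2, -0.1, 0.4]
grip_width: 0.999
grasp_force: 0.0
```

{"method": "servo_tool", "body": {"deltas": [0,0,0.2,0,0,0,100,0,0,0,0,0,0,100]}}

```text
clock: 3.15
position: [0.5482, 0.0713, 0.0614]
tool_rot: [3.141, -0.0, 1.584]
contact_force: [-0.9, 0.2, -0.4]
grip_width: 1.0
grasp_force: 0.0
```

{"method": "servo_tool", "body": {"deltas": [0,0,0.15,0,0,0,100,0,0,0,0,0,0,100]}}

```text
clock: 3.32
position: [0.5482, 0.0713, 0.0599]
tool_rot: [3.141, 0.0, 1.584]
contact_force: [1.1, -0.8, 0.2]
grip_width: 1.002
grasp_force: 0.0
```

{"method": "servo_tool", "body": {"deltas": [0,0,0.25,0,0,0,100,0,0,0,0,0,0,100]}}

```text
clock: 3.48
position: [0.5479, 0.0712, 0.057]
tool_rot: [-3.141, 0.0, 1.584]
contact_force: [-0.9, 0.4, 0.8]
grip_width: 1.005
grasp_force: 0.0
```

{"method": "servo_tool", "body": {"deltas": [0,0,0.15,0,0,0,100,0,0,0,0,0,0,100]}}

```text
clock: 3.65
position: [0.548, 0.0713, 0.0556]
tool_rot: [-3.141, 0.0, 1.584]
contact_force: [-0.7, -0.7, 0.4]
grip_width: 1.003
grasp_force: 0.0
```

{"method": "servo_tool", "body": {"deltas": [0,0,0.1,0,0,0,100,0,0,0,0,0,0,100]}}

```text
clock: 3.82
position: [0.548, 0.0713, 0.0546]
tool_rot: [-3.141, 0.0, 1.584]
contact_force: [0.5, -0.6, 0.0]
grip_width: 1.003
grasp_force: 0.0
```

{"method": "servo_tool", "body": {"deltas": [0,0,0.1,0,0,0,100,0,0,0,0,0,0,100]}}

```text
clock: 3.98
position: [0.548, 0.0713, 0.0537]
tool_rot: [-3.141, 0.0, 1.584]
contact_force: [0.2, 0.6, 0.3]
grip_width: 0.999
grasp_force: 0.0
```

{"method": "servo_tool", "body": {"deltas": [0,0,0.07,0,0,0,100,0,0,0,0,0,0,100]}}

```text
clock: 4.15
position: [0.548, 0.0713, 0.053]
tool_rot: [-3.142, 0.0, 1.584]
contact_force: [-0.1, -0.4, -0.3]
grip_width: 0.995
grasp_force: 0.0
```

{"method": "servo_tool", "body": {"deltas": [0,0,0.05,0,0,0,100,0,0,0,0,0,0,100]}}

```text
clock: 4.32
position: [0.5481, 0.0713, 0.0527]
tool_rot: [3.142, -0.0, 1.584]
contact_force: [-0.5, -1.2, 2.1]
grip_width: 1.004
grasp_force: 0.9
```

{"method": "servo_tool", "body": {"deltas": [0,0,0.05,0,0,0,100,0,0,0,0,0,0,100]}}

```text
clock: 4.48
position: [0.5482, 0.0713, 0.0525]
tool_rot: [3.141, -0.0, 1.584]
contact_force: [-2.6, 0.4, 7.4]
grip_width: 0.999
grasp_force: 3.2
```

{"method": "servo_tool", "body": {"deltas": [-0.25,0,0,0,0,0.002,100,-0.5,0,0,0,0,0.002,100,-0.5,0,0,0,0,0.002,100,-0.5,0,0,0,0,0.002,100,-0.5,0,0,0,0,0.002,100,-0.25,0,0,0,0,0,100,0,0,0,0,0,0,100,0,0,0,0,0,0,100]}}

```text
clock: 5.15
position: [0.5484, 0.0461, 0.0527]
tool_rot: [3.141, 0.0, 1.574]
contact_force: [-2.3, 0.4, 8.7]
grip_width: 1.0
grasp_force: 4.2
```

```bash
python3 - <<'E'
from h import *
print(env.read_state()['contact_force'])
p,d,c=cap('wrist'); W=cloud(d,c); m=(d>0)&(W[...,2]>.05)&(W[...,2]<.068)&(abs(W[...,0]-.545)<.085)
print(pin(d*m,c))
p,d,c=cap('top','t2.png');print(pin(d,c))
E
```

```text
[-2.2878015   0.41769043  8.68359507]
(np.float64(0.5450009650046623), array([ 0.04893394, -0.00142295,  0.04285145]), np.float64(0.46000948043127554), np.float64(0.6299924495780492))
(np.float64(0.5314958510631248), array([ 4.70363048e-02, -3.33251258e-05,  4.39516643e-02]), np.float64(0.5312105553848865), np.float64(0.5317811467413631))
```

The pin rolls cleanly at half the finger travel, 13 mm so far. Re-seat and push again.

{"method": "servo_tool", "body": {"deltas": [0,0,-0.3,0,0,0,100,0.6,0,0,0,0,0,100,0.6,0,0,0,0,0,100,0,0,0.2,0,0,0,100,0,0,0.1,0,0,0,100,0,0,0,0,0,0,100]}}

```text
clock: 5.75
position: [0.5485, 0.0587, 0.0524]
tool_rot: [3.141, -0.0, 1.574]
contact_force: [-1.2, 1.0, 9.2]
grip_width: 1.0
grasp_force: 4.1
```

{"method": "servo_tool", "body": {"deltas": [-0.3,0,0,0,0,0.002,100,-0.6,0,0,0,0,0.002,100,-0.6,0,0,0,0,0.002,100,-0.6,0,0,0,0,0.002,100,-0.6,0,0,0,0,0.002,100,-0.6,0,0,0,0,0,100,-0.3,0,0,0,0,0,100,0,0,0,0,0,0,100]}}

```text
clock: 6.42
position: [0.5484, 0.0217, 0.0526]
tool_rot: [3.141, 0.0, 1.564]
contact_force: [-1.4, -1.2, 9.8]
grip_width: 0.999
grasp_force: 4.9
```

```bash
cat >> h.py <<'E'
def wpin():
    s=env.read_state(); p,d,c=cap('wrist'); W=cloud(d,c); m=(d>0)&(W[...,2]>.05)&(W[...,2]<.068)&(abs(W[...,0]-.545)<.085)
    print('tcp',s['position'].round(4),s['tool_rot'][2].round(4),'F',s['contact_force'].round(1),'t',s['clock'])
    a=np.where((d>0)&(W[...,2]>.035)&(W[...,2]<.068)&(abs(W[...,0]-.545)<.12)&(abs(W[...,1]-s['position'][1])<.03))
    X=W[a][:,0]; print('pin',pin(d*m,c)[1].round(4),'ends',np.percentile(X,[.2,99.8]).round(4)); return p,d,c
E
python3 -c "from h import *; wpin()"
```

```text
tcp [0.5484 0.0217 0.0526] 1.564 F [-1.4 -1.2  9.8] t 6.4167
pin [ 0.0302 -0.0087  0.0429] ends [0.4565 0.635 ]
```

{"method": "servo_tool", "body": {"deltas": [0,0,-0.3,0,0,0,100,0.6,0,0,0,0,0,100,0.6,0,0,0,0,0,100,0.5,0,0,0,0,0,100,0,0,0.2,0,0,0,100,0,0,0.07,0,0,0,100,0,0,0,0,0,0,100]}}

```text
clock: 7.05
position: [0.5483, 0.0396, 0.0525]
tool_rot: [3.142, -0.0, 1.564]
contact_force: [-0.5, 0.3, 5.4]
grip_width: 1.0
grasp_force: 2.9
```

{"method": "servo_tool", "body": {"deltas": [-0.3,0,0,0,0,0.002,100,-0.6,0,0,0,0,0.002,100,-0.6,0,0,0,0,0.002,100,-0.6,0,0,0,0,0.002,100,-0.6,0,0,0,0,0.002,100,-0.6,0,0,0,0,0,100,-0.3,0,0,0,0,0,100,0,0,0,0,0,0,100]}}

```text
clock: 7.72
position: [0.548, 0.0027, 0.0527]
tool_rot: [3.141, 0.0, 1.554]
contact_force: [-1.4, -0.3, 6.1]
grip_width: 0.994
grasp_force: 3.1
```

```bash
python3 -c "from h import *; wpin()"
```

```text
tcp [0.548  0.0027 0.0527] 1.5539 F [-1.4 -0.3  6.1] t 7.7167
pin [ 0.0115 -0.0171  0.0429] ends [0.4564 0.635 ]
```

{"method": "servo_tool", "body": {"deltas": [0,0,-0.3,0,0,0,100,0.6,0,0,0,0,0,100,0.6,0,0,0,0,0,100,0.5,0,0,0,0,0,100,0,0,0.2,0,0,0,100,0,0,0.1,0,0,0,100,0,0,0,0,0,0,100]}}

```text
clock: 8.35
position: [0.5481, 0.0206, 0.0526]
tool_rot: [-3.142, -0.0, 1.554]
contact_force: [-1.0, -0.1, 6.5]
grip_width: 1.002
grasp_force: 3.0
```

{"method": "servo_tool", "body": {"deltas": [-0.3,0,0,0,0,0.002,100,-0.6,0,0,0,0,0.002,100,-0.6,0,0,0,0,0.002,100,-0.6,0,0,0,0,0.002,100,-0.6,0,0,0,0,0,100,-0.6,0,0,0,0,0,100,-0.3,0,0,0,0,0,100,0,0,0,0,0,0,100]}}

```text
clock: 9.02
position: [0.5475, -0.0164, 0.0526]
tool_rot: [3.141, 0.0, 1.546]
contact_force: [-0.7, -1.3, 5.5]
grip_width: 0.997
grasp_force: 2.9
```

```bash
python3 -c "from h import *; wpin()"
```

```text
tcp [ 0.5475 -0.0164  0.0526] 1.5457 F [-0.7 -1.3  5.5] t 9.0167
pin [-0.0071 -0.0237  0.0429] ends [0.4562 0.6346]
```

{"method": "servo_tool", "body": {"deltas": [0,0,-0.3,0,0,0,100,0.6,0,0,0,0,0,100,0.6,0,0,0,0,0,100,0.5,0,0,0,0,0,100,0,0,0.2,0,0,0,100,0,0,0.1,0,0,0,100,0,0,0,0,0,0,100]}}

```text
clock: 9.65
position: [0.5478, 0.0016, 0.0526]
tool_rot: [-3.142, 0.0, 1.547]
contact_force: [-0.9, 0.1, 6.1]
grip_width: 0.998
grasp_force: 3.1
```

{"method": "servo_tool", "body": {"deltas": [-0.3,0,0,0,0,0.002,100,-0.6,0,0,0,0,0.002,100,-0.6,0,0,0,0,0,100,-0.6,0,0,0,0,0,100,-0.6,0,0,0,0,0,100,-0.6,0,0,0,0,0,100,-0.3,0,0,0,0,0,100,0,0,0,0,0,0,100]}}

```text
clock: 10.32
position: [0.5469, -0.0353, 0.0526]
tool_rot: [3.141, 0.0, 1.542]
contact_force: [-0.5, -0.5, 5.2]
grip_width: 0.997
grasp_force: 2.9
```

{"method": "servo_tool", "body": {"deltas": [0,0,-0.3,0,0,0,100,1,0,-3.7,0,0,0,100,4,0,-0.5,0,0,0,100,4,0,-0.5,0,0,0,100,4,0,0,0,0,0,100,4,0,0,0,0,0,100,4,0,0,0,0,0,100,0,0,0,0,0,0,100]}}

```text
clock: 10.98
position: [0.5531, 0.1816, 0.1027]
tool_rot: [3.14, -0.002, 1.545]
contact_force: [-0.1, -0.2, -0.1]
grip_width: 1.001
grasp_force: 0.0
```

```bash
python3 - <<'E'
from h import *
print(env.read_state()['position'])
p,d,c=cap('top','t3.png'); print('line',line(p,c)); print('pin',pin(d,c))
b=p[140:280,140:380]; cv2.imwrite('pics/crop3.png',cv2.resize(b,None,fx=3,fy=3,interpolation=cv2.INTER_CUBIC)[:,:,::-1])
E
```

```text
[0.55305184 0.18164584 0.10266555]
line (array([-0.04115221, -0.02923616]), np.float64(0.4457055738999542), np.float64(0.6368586243593842))
pin (np.float64(0.5452554181100007), array([-0.02509687, -0.02277993,  0.04102376]), np.float64(0.4507267436919764), np.float64(0.6397840925280249))
```

View pics/crop3.png

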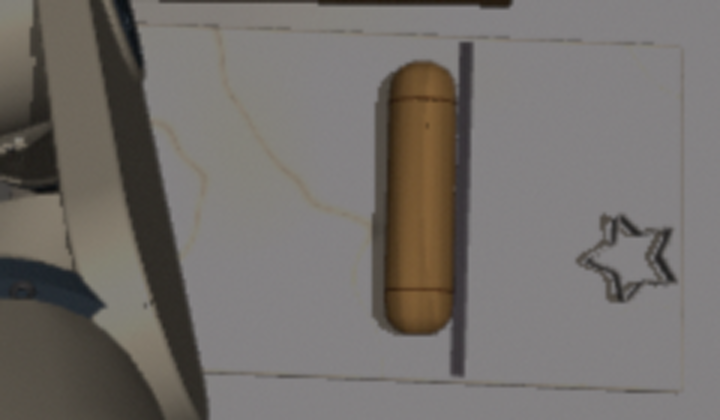

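The crop shows the pin at x about 420 and the line at about 462, with the star untouched at (630,257). I'll fit the line more tightly from the first image.

```bash
python3 - <<'E'
from h import *
z=np.load('top.npz'); c={k:z[k] for k in('mtx','R','t')}; p=z['p']
g=p.astype(float).sum(2); P=[];U=[]
for v in range(158,262):
    r=g[v,284:304]; bg=np.median(np.r_[r[:4],r[-4:]]); w=np.clip(bg-r-40,0,None)
    u=284+(w*np.arange(20)).sum()/w.sum(); U.append((v,u)); P.append(px(c,u,v,.018)[:2])
P=np.array(P);U=np.array(U); k,res,*_=np.polyfit(P[:,0],P[:,1],1,full=True)
print(k,np.sqrt(res/len(P)),np.polyval(k,.541), np.polyfit(U[:,0],U[:,1],1))
print(g[200,284:304].astype(int),U[::20])
# slab long edges: rows of edge vs u
for u0,u1,va,vb in((160,360,140,160),):pass
E
```

```text
[-0.03925025 -0.03439271] [0.00013481] -0.05562709138384222 [-2.74642448e-02  2.99205918e+02]
[384 381 380 383 381 383 379 352 196 160 160 182 254 369 382 382 379 379
 381 381] [[158.         294.88529015]
 [178.         294.25330688]
 [198.         293.80996678]
 [218.         293.22808219]
 [238.         292.80392157]
 [258.         292.09060847]]
```

{"method": "servo_tool", "body": {"deltas": [-4,0,-2,0,0,0,100,-4,0,-2,0,0,0,100,-4,0,-2,0,0,0,100,-4,0,-2,0,0,0,100,-4,0,-1,0,0,0,100,-4,0,0,0,0,0,100,-4,0,0,0,0,0,100,-2,0,0,0,0,0,100]}}

```text
clock: 11.7
position: [0.5433, -0.1183, 0.1872]
tool_rot: [3.142, 0.001, 1.54]
contact_force: [0.4, 0.0, 0.1]
grip_width: 1.005
grasp_force: 0.0
```

{"method": "servo_tool", "body": {"deltas": [0,0,0,0,0,0,100,0,0,0,0,0,0,100]}}

```text
clock: 11.87
position: [0.5435, -0.1153, 0.1866]
tool_rot: [-3.141, -0.0, 1.538]
contact_force: [-0.6, 0.7, 0.3]
grip_width: 1.003
grasp_force: 0.0
```

```bash
python3 - <<'E'
from h import *
c=env.get_calibration('wrist'); p,d=env.capture('wrist'); cv2.imwrite('pics/w4.png',p[:,:,::-1]); np.savez('w4.npz',p=p,d=d,**c)
print(env.read_state()['position']); print(pin(d,c))
E
```

```text
[ 0.54369277 -0.11414887  0.18661763]
(np.float64(0.5447042507402915), array([-0.02532092, -0.02531286,  0.04294543]), np.float64(0.4500213595656893), np.float64(0.6393871419148937))
```

View pics/w4.png

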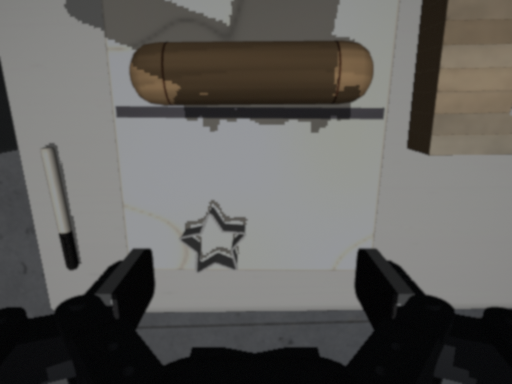

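The wrist view shows the line from (116,112) to (384,113), just below the pin in rows 40–104, with the star standing at (215,238). I'll fit the line here too.

```bash
python3 - <<'E'
from h import *
z=np.load('w4.npz'); c={k:z[k] for k in('mtx','R','t')}; p=z['p']
g=p.astype(float).sum(2)
print(g[98:128,250].astype(int)); print(g[98:128,375].astype(int))
E0=[];E1=[]
for u in range(120,382,2):
    r=cv2.GaussianBlur(g[:,u:u+1],(1,3),0)[104:126,0]
    lo=np.argmin(r)
    gr=np.diff(r); j=lo+np.argmax(gr[lo:]) ; E1.append(px(c,u,104+j+.5,.018)[:2])
    if u>376 or u<126: E0.append((u,[px(c,u,104+np.argmin(gr[:lo+1])+.5,.018)[:2].round(4)]))
E1=np.array(E1)
k=np.polyfit(E1[:,0],E1[:,1],1); r=E1[:,1]-np.polyval(k,E1[:,0]); ok=abs(r)<.002; k=np.polyfit(E1[ok,0],E1[ok,1],1)
print('lower edge',k,'at .541',np.polyval(k,.541),'centre',np.polyval(k,.541)+.005,r.std(),ok.mean()); print(E0)
print('ends',px(c,116,112,.018),px(c,384,113.5,.018))
E
```

```text
[107  99  92  88  83  95 149 207 214 166 114  99  91  94  92  91  94  94
 102 136 217 301 368 423 448 451 454 453 453 452]
[437 436 436 437 439 439 436 436 427 376 274 199 181 183 177 175 177 173
 178 193 250 338 411 436 440 439 438 440 440 441]
lower edge [-0.03929801 -0.04003341] at .541 -0.06129363753947049 centre -0.05629363753947049 0.0017600613204666361 0.8702290076335878
[(120, [array([ 0.4262, -0.0465])]), (122, [array([ 0.428 , -0.0465])]), (124, [array([ 0.4298, -0.0466])]), (378, [array([ 0.6571, -0.0557])]), (380, [array([ 0.6589, -0.0558])])]
ends [ 0.42179801 -0.0519656   0.018     ] [ 0.66288517 -0.0611521   0.018     ]
```

{"method": "servo_tool", "body": {"deltas": [3.5,0,0,0,0,0,100,3.5,0,2,0,0,0,100,2.7,-0.2,3,0,0,0,100,0,0,3,0,0,0,100,0,0,2,0,0,0,100,0,0,2,0,0,0,100,0,0,0,0,0,0,100,0,0,0,0,0,0,100]}}

```text
clock: 12.58
position: [0.5441, -0.0156, 0.0663]
tool_rot: [-3.139, -0.0, 1.543]
contact_force: [0.3, 0.5, 0.2]
grip_width: 0.998
grasp_force: 0.0
```

{"method": "servo_tool", "body": {"deltas": [-0.2,0,0.6,0,0,0,100,0,0,0.5,0,0,0,100,0,0,0.2,0,0,0,100,0,0,0.05,0,0,0,100,0,0,0,0,0,0,100,0,0,0,0,0,0,100]}}

```text
clock: 13.08
position: [0.5453, -0.0188, 0.0538]
tool_rot: [3.141, -0.0, 1.542]
contact_force: [0.5, -0.7, 0.1]
grip_width: 1.0
grasp_force: 0.0
```

{"method": "servo_tool", "body": {"deltas": [0,0,0.1,0,0,0,100,0,0,0.04,0,0,0,100,0,0,0,0,0,0,100]}}

```text
clock: 13.33
position: [0.5455, -0.0188, 0.0527]
tool_rot: [3.141, 0.0, 1.542]
contact_force: [-1.7, 1.0, 7.3]
grip_width: 1.002
grasp_force: 3.4
```

{"method": "servo_tool", "body": {"deltas": [-0.3,0,0,0,0,0.003,100,-0.6,0,0,0,0,0.003,100,-0.6,0,0,0,0,0.003,100,-0.6,0,0,0,0,0.003,100,-0.5,0,0,0,0,0.003,100,-0.3,0,0,0,0,0.003,100,0,0,0,0,0,0,100,0,0,0,0,0,0,100]}}

```text
clock: 14.0
position: [0.5447, -0.0481, 0.0527]
tool_rot: [3.14, 0.0, 1.523]
contact_force: [-0.3, 0.3, 5.5]
grip_width: 1.002
grasp_force: 2.8
```

```bash
python3 -c "from h import *; wpin()"
```

```text
tcp [ 0.5447 -0.0481  0.0527] 1.5234 F [-0.3  0.3  5.5] t 14.0
pin [-0.0397 -0.0257  0.0429] ends [0.4555 0.6338]
```

{"method": "servo_tool", "body": {"deltas": [0,0,-0.3,0,0,0,100,0,0,-3,0,0,0,100,-2,0,-3.5,0,0,0,100,-3,0,-3.5,0,0,0,100,-3,0,-3,0,0,0,100,0,0,0,0,0,0,100,0,0,0,0,0,0,100,0,0,0,0,0,0,100]}}

```text
clock: 14.72
position: [0.5399, -0.124, 0.1807]
tool_rot: [-3.141, -0.0, 1.523]
contact_force: [-0.3, -0.2, -0.4]
grip_width: 0.998
grasp_force: 0.0
```

```bash
python3 - <<'E'
from h import *
c=env.get_calibration('wrist'); p,d=env.capture('wrist')
print(env.read_state()['position'],env.read_state()['tool_rot']); print(pin(d,c))
p,d,c=cap('top'); print('top',pin(d,c))
E
```

```text
[ 0.53955959 -0.12346143  0.18001361] [-3.13964455e+00 -6.81054149e-04  1.52374360e+00]
(np.float64(0.544846274801429), array([-0.03948567, -0.0254391 ,  0.04294522]), np.float64(0.4498706761934817), np.float64(0.6398218734093764))
top (np.float64(0.5441607570276878), array([-0.03929526, -0.02597907,  0.04101336]), np.float64(0.45072640837753997), np.float64(0.6375951056778358))
```

The pin is at y=-0.0395, so 16.6 mm of travel remain. It still needs about -0.014 rad of turn, because the last twist mostly slipped. I'll re-seat and push with more twist.

{"method": "servo_tool", "body": {"deltas": [3.2,0.1,0,0,0,-0.011,100,3.2,0.1,1,0,0,-0.011,100,2.8,0.1,3,0,0,0,100,0,0,3,0,0,0,100,0,0,3,0,0,0,100,0,0,1.5,0,0,0,100,0,0,0,0,0,0,100,0,0,0,0,0,0,100]}}

```text
clock: 15.48
position: [0.5455, -0.0315, 0.0647]
tool_rot: [-3.138, -0.0, 1.547]
contact_force: [0.1, -0.6, 0.8]
grip_width: 0.999
grasp_force: 0.0
```

{"method": "servo_tool", "body": {"deltas": [0,0,0.4,0,0,0,100,0,0,0.4,0,0,0,100,0,0,0,0,0,0,100,0,0,0,0,0,0,100]}}

```text
clock: 15.82
position: [0.5471, -0.0325, 0.0586]
tool_rot: [3.141, 0.0, 1.546]
contact_force: [0.3, 0.3, -0.5]
grip_width: 1.002
grasp_force: 0.0
```

{"method": "servo_tool", "body": {"deltas": [0,0,0.3,0,0,0,100,0,0,0.2,0,0,0,100,0,0,0.07,0,0,0,100,0,0,0,0,0,0,100]}}

```text
clock: 16.15
position: [0.547, -0.0325, 0.0528]
tool_rot: [3.141, 0.0, 1.546]
contact_force: [-0.4, 1.0, 4.0]
grip_width: 1.003
grasp_force: 2.0
```

```bash
python3 -c "
from h import *
s=env.read_state(); print(s['torque'],s['contact_force'],s['position'])"
```

```text
[-0.06896457  0.16309381  0.03124164] [-0.39132678  0.98069126  3.99325528] [ 0.54702694 -0.0324706   0.05277766]
```

{"method": "servo_tool", "body": {"deltas": [0,0,0.03,0,0,0,100,-0.3,0,0,0,0,0.005,100,-0.5,0,0,0,0,0.006,100,-0.5,0,0,0,0,0.006,100,-0.5,0,0,0,0,0.006,100,-0.5,0,0,0,0,0.006,100,-0.2,0,0,0,0,0.003,100,0,0,0,0,0,0,100]}}

```text
clock: 16.82
position: [0.5464, -0.0579, 0.0527]
tool_rot: [3.141, 0.0, 1.513]
contact_force: [0.3, -0.1, 6.8]
grip_width: 1.0
grasp_force: 3.1
```

```bash
python3 -c "
from h import *
wpin(); print(env.read_state()['torque'])"
```

```text
tcp [ 0.5464 -0.0579  0.0527] 1.5134 F [ 0.3 -0.1  6.8] t 16.8167
pin [-0.0517 -0.0285  0.0429] ends [0.4553 0.6338]
[0.00578685 0.2602782  0.08453656]
```

The pin has 4.4 mm and about 0.6° left. I'll re-seat with a slightly firmer press, then make the last short push with a twist.

{"method": "servo_tool", "body": {"deltas": [0,0,-0.3,0,0,0,100,0.45,0,0,0,0,-0.02,100,0.45,0,0,0,0,-0.02,100,0,0,0.2,0,0,0,100,0,0,0.12,0,0,0,100,0,0,0,0,0,0,100]}}

```text
clock: 17.37
position: [0.5465, -0.0481, 0.0526]
tool_rot: [3.142, 0.0, 1.555]
contact_force: [-3.8, 0.6, 12.8]
grip_width: 0.999
grasp_force: 6.3
```

```bash
python3 -c "from h import *; wpin()"
```

```text
tcp [ 0.5465 -0.0481  0.0526] 1.5546 F [-3.8  0.6 12.8] t 17.3667
pin [-0.0518 -0.0284  0.0429] ends [0.4552 0.6336]
```

{"method": "servo_tool", "body": {"deltas": [0,0,-0.03,0,0,0,100,-0.15,0,0,0,0,0.004,100,-0.2,0,0,0,0,0.004,100,-0.2,0,0,0,0,0.004,100,-0.15,0,0,0,0,0.004,100,-0.1,0,0,0,0,0.002,100,0,0,0,0,0,0,100,0,0,0,0,0,0,100]}}

```text
clock: 18.08
position: [0.5464, -0.0564, 0.0527]
tool_rot: [3.141, 0.0, 1.536]
contact_force: [-1.4, 0.1, 9.5]
grip_width: 1.003
grasp_force: 4.5
```

```bash
python3 -c "from h import *; wpin()"
```

```text
tcp [ 0.5464 -0.0564  0.0527] 1.5364 F [-1.4  0.1  9.5] t 18.0833
pin [-0.056  -0.046   0.0429] ends [0.4555 0.6338]
```

{"method": "servo_tool", "body": {"deltas": [0,0,0,0,0,-0.004,100,0,0,0,0,0,-0.003,100,0,0,0,0,0,0,100,0,0,-0.1,0,0,0,100,0,0,-0.5,0,0,0,100,0,0,-3,0,0,0,100,0,0,-4,0,0,0,100,0,0,-3,0,0,0,100]}}

```text
clock: 18.8
position: [0.546, -0.0563, 0.16]
tool_rot: [-3.141, 0.0, 1.543]
contact_force: [1.5, -0.4, 0.0]
grip_width: 0.999
grasp_force: 0.0
```

{"method": "servo_tool", "body": {"deltas": [-3,0,-1,0,0,0,100,-3,0,-1,0,0,0,100,-3,0,0,0,0,0,100,0,0,0,0,0,0,100,0,0,0,0,0,0,100,0,0,0,0,0,0,100]}}

```text
clock: 19.3
position: [0.5431, -0.1459, 0.1778]
tool_rot: [-3.141, -0.001, 1.542]
contact_force: [-0.5, -0.6, 0.3]
grip_width: 1.003
grasp_force: 0.0
```

```bash
python3 - <<'E'
from h import *
c=env.get_calibration('wrist'); p,d=env.capture('wrist'); cv2.imwrite('pics/w9.png',p[:,:,::-1])
print(env.read_state()['position'],env.read_state()['clock']); m,s,a,b=pin(d,c); print(m,s,a,b,'err y',s[0]-(-.0563-.0393*(m-.541)),'ang',np.degrees(s[1]+.0393))
E
```

```text
[ 0.5431543  -0.14547907  0.17778893] 19.35
0.5445559343166557 [-0.05584    -0.04371457  0.04295963] 0.45021866708923547 0.6388932015440759 err y 0.0005997494201873121 ang -0.2529359921000996
```

View pics/w9.png

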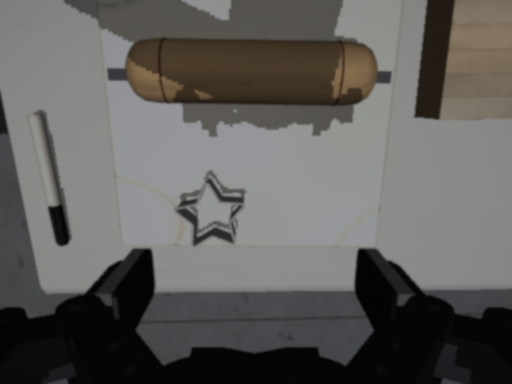

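The pin covers the line. The line shows evenly at both ends, at (115,74) and (385,77), the error is about 0.6 mm and 0.25°, and the star is in place at (213,210). The robot is clear of everything, so I'm handing in.

```bash
python3 -c "
from workcell import env
print(env.hand_in())"
```

```text
the job is handed in; nothing more can be done
None
```

The pin lies still on the line, about 0.6 mm off centre across it and 0.25° off parallel. It was rolled there only by pushes from above, and the job was handed in at about 19 s; one re-seating press briefly reached about 13 N, above the 3 to 8 N guide. The star cutter is where it stood; I took no later look at the ring, but it was not touched.

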